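Fit the orange filter to the desk uplight and twist its ring on

ROBOT

A 6-joint arm with a two-finger parallel gripper is mounted at the origin on the work surface. World frame = base frame: x ahead of the robot, y to its left, z up, the work surface at z = 0. Lengths are in m, angles in rad, forces in N, time in s.
With the tool pointing down it reaches from about 0.25 to 0.725 m from the base axis. Payload 4 kg.
Tool frame: the origin (TCP) lies on the centre line of the jaws, within the pads' length; the fingertips stand 17 mm ahead of it and the grasp point (between the pads) lies 2 mm behind it; z points along the fingers, y is the line along which they close (so a half turn about z gives the same grasp; the last joint's range is limited). The gripper opens to 85 mm and grips with 20 to 120 N. Pads are 22 mm wide; open, the fingers measure 114 mm over their backs; the gripper's body (76 mm by 85 mm) begins 54 mm behind the grasp point. The pads swing forward as they close: fully open they stand 13 mm farther back than shut.
Start: joints at [1.205, 0.241, 0.005, 1.335, 0, 1.571], TCP at [0.179, 0.467, 0.248] pointing down, gripper open.
Joint ranges: [-2.72, 2.72], [-1.05, 1.87], [-1.09, 1.28], [-1.99, 2.15], [-1.42, 1.44], [-3.14, 3.14]. Speed limits (rad/s): [2.79, 2.79, 3.14, 3.14, 3.14, 3.14].

INTERFACE

Orientations are given as a unit quaternion [x, y, z, w].
In Python, from workcell import get_obs, imaging, order gives the robot as it stands.
- The arm moves only by the tool apply_moves, never from a script. Its argument "targets" is a list that holds one entry, the list of rows, each a list of 5 numbers: the shift along the world's x, y, z in units of 40 mm (1.0 is 40 mm), then the turn about the world's z in degrees, then the gripper command: -1 is shut, 1 is fully open, values between are in proportion. In form: [[[dx, dy, dz, turn, fingers], ...]]. A call has 1 to 8 rows; each row shifts and turns the commanded pose from where the row before left it; what a row does not reach is not made up. A row lasts 1/12 s, in which the tool goes at most 41.7 mm and 7.16 degrees, less where a joint would pass 70% of its speed; a pose out of reach is approached as far as the arm can. A call is refused whole if a number of a shift passes 1 or a number of a turn 7.16, either way. A call with a gripper value outside its range is refused whole. The fingers move at their own pace and stop on an object; the grip force is fixed at half the most. Time passes only in rows, so rows that do not move let the fingers close. It gives the time, the measured TCP pose, the force, the opening and the grip force at its end, in the units of the state.
- get_obs(): the state, without advancing time (a new reading comes with each control period).
- imaging.camera(name): name is "side" or "top"; returns (picture, depth): 420x560x3 uint8, blue, green, red; 420x560 float32, m along the optical axis (not along the pixel's ray), 0 where there is no reading.
- imaging.get_calibration(name): a dict with "camera_matrix" (3x3 intrinsics, pixels), "eye" and "rotation" of the camera in the world. Camera axes: x right, y down, z forward; pixel columns grow to the right and rows downward; lengths in m; the calibration is good to about 2 mm. A picture is of the moment at which its call begins. get_calibration takes no time and is no camera call.
- order.job_done(): hands the job in; it is judged then, once.
The state is a dict: "clock": time; "joint_pos": joint angles; "joint_vel": joint speeds; "tau": joint torques, N m; "eef_pos": TCP position; "tool_rot": TCP orientation; "ft_force": force on the tool from outside, world axes, zero at the start; "ft_torque": the same for the moment, N m; "grip_width": finger opening in m; "grasp_force": force on a finger pad.
Only numpy, scipy, OpenCV 4.12 (cv2) and the standard library are available. Lean on these libraries where they do the work, as an engineer would, in place of code of your own. Each camera call takes 0.05 s, during which the arm holds its last target. There are 200 camera calls.

TASK

Fit the orange colour filter to the desk uplight: lay it flat in the lamp's mouth, knob up, then set the clamp ring down over it with the handle in line with the white marks and turn it clockwise (seen from above) until it stops, with the handle in line with the orange marks. Let go of everything, and leave the blue filter where it lies.

Things in the scene. Friction and masses are not known exactly. Their poses are not given: they have to be found in the camera images.
- lamp: Fixed uplight. Origin: centre of its underside, z up. Foot 150 mm across, 18 high. Mouth: rim at z 90 mm, 80 mm across outside; recess 70 across, 8 deep. Orange marks on the foot lie along +x and -x: handle line when locked. White marks lie 70 degrees counter-clockwise of them (from above): handle line to set the ring down, +-20 degrees. It turns freely 70 degrees clockwise to a stop.
- orange_filter: Orange filter, loose, knob up on the desk: disk 56 mm across, 5 thick, with a central round knob 14 across and 16 high (21 high in all). Origin: centre of its underside, z up. It has 7 mm to spare all round in the lamp's mouth; seated, its underside is 82 mm above the desk.
- blue_filter: Blue filter, loose, otherwise the same as the orange one and lying near it, centres at least 90 mm apart. Not to be used. Origin: centre of its underside, z up.
- ring: Grey ring, loose, upright, 120 mm across, 28 high, hole 44, 150 g. Origin: centre of its underside, z up. White bar handle bridges it along x: 100 long, 14 wide, z 44 to 64, open below (clears the filter's knob). Same after a half turn. 5 mm play all round over the mouth. Fully down: origin 66 mm above the desk; it may ride 4 mm higher while turned. Off the white line it stays 16 mm too high.

How it is judged:
By the outcome, as a careful person would: the job done as asked, in the order asked, and still so for the second after the job is handed in, with the robot touching nothing.
It also fails if it takes over 64 s, if anything falls off the work surface, if the arm or the gripper's body presses on something with over 40 N, if the wrist force passes 120 N, or if a joint passes its speed limit or range.

## Working session

There is one attempt and no reset: what is moved stays moved. The work goes in short steps, Python scripts to look and compute and a tool call to move; the robot and the scene stay as the last step left them, time stands still between calls to the robot, and variables do not carry over. Pictures are saved under pics/ and viewed, at most 10 in all, crops included, and the job is handed in when it is done.

Besides the shell and the picture viewer there is one more tool, called after "Request:" as name(argument=value, ...), one argument or row to a line, values as JSON. apply_moves: Moves the arm, as the interface text tells. Its arguments: {"type":"object","properties":{"targets":{"type":"array","items":{"type":"array","items":{"type":"array","items":{"type":"number"}}}}},"required":["targets"]}

```bash
ls; mkdir -p pics; cat > h.py <<'E'
import numpy as np, cv2
from workcell import get_obs, imaging, order
def shot(n):
    im,d=imaging.camera(n); return im,d
def pts(n,u,v,d):
    c=imaging.get_calibration(n);K=np.array(c["camera_matrix"]);R=np.array(c["rotation"]);e=np.array(c["eye"])
    r=np.linalg.inv(K)@np.vstack([u,v,np.ones(len(u))])
    return (R@(r*d)).T+e
def cloud(n,mask,d):
    v,u=np.nonzero(mask&(d>0)); return pts(n,u,v,d[v,u])
def plane(n,u,v,z):
    c=imaging.get_calibration(n);K=np.array(c["camera_matrix"]);R=np.array(c["rotation"]);e=np.array(c["eye"])
    r=R@np.linalg.inv(K)@np.vstack([u,v,np.ones(len(u))])
    return e+(r*((z-e[2])/r[2])).T
E
python3 - <<'E'
from h import *
a,_=shot("top");b,_=shot("side")
cv2.imwrite("pics/a.png",a);cv2.imwrite("pics/b.png",b)
for n in("top","side"):
    c=imaging.get_calibration(n);print(n,c)
o=get_obs();print({k:np.round(v,3) for k,v in o.items()})
E
```

```text
pics
top {'camera_matrix': array([[544.38498147,   0.        , 271.71808238],
       [  0.        , 544.38498147, 209.31743014],
       [  0.        ,   0.        ,   1.        ]]), 'eye': array([0.37887317, 0.00469788, 0.94049551]), 'rotation': array([ 0.70725129, -0.70047907,  0.06722596, -0.06786276])}
side {'camera_matrix': array([[536.80808569,   0.        , 283.41085306],
       [  0.        , 536.80808569, 206.62626976],
       [  0.        ,   0.        ,   1.        ]]), 'eye': array([ 0.37749537, -0.73873485,  0.6289065 ]), 'rotation': array([ 0.8931355 , -0.11155509,  0.05458154, -0.43230232])}
{'clock': np.float64(0.1), 'joint_pos': array([ 1.205,  0.241,  0.004,  1.335, -0.   ,  1.571]), 'joint_vel': array([-0.   , -0.003,  0.003,  0.   ,  0.   , -0.   ]), 'tau': array([-0.0000e+00, -3.7314e+01,  2.5301e+01,  1.1000e-02, -0.0000e+00,
       -0.0000e+00]), 'eef_pos': array([0.179, 0.466, 0.247]), 'tool_rot': array([ 0.182,  0.983, -0.001, -0.   ]), 'ft_force': array([0.612, 0.317, 1.109]), 'ft_torque': array([-0.009,  0.017,  0.048]), 'grasp_force': np.float64(0.0), 'grip_width': np.float64(0.085)}
```

View pics/a.png

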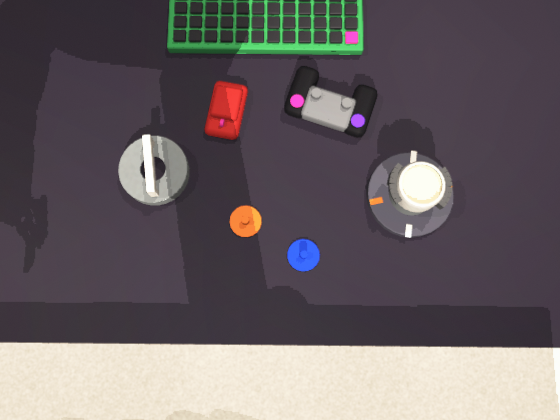

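View pics/b.png

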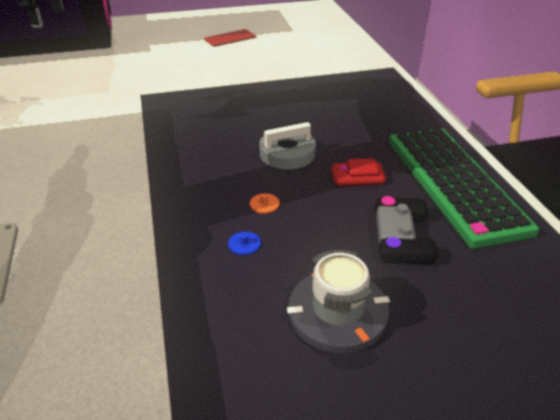

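The top view shows the ring at (153,170), orange filter at (245,221), blue filter at (303,254) and lamp at (411,192). The lamp's white marks are at (413,156) and (408,231), and an orange mark is at (376,201). The side view agrees.

```bash
sed -i 's/R=np.array(c\["rotation"\])/R=Rotation.from_quat(c["rotation"]).as_matrix()/; 1a from scipy.spatial.transform import Rotation' h.py
cat >> h.py <<'E'
def circ(P):
    A=np.c_[2*P[:,:2],np.ones(len(P))]; s=np.linalg.lstsq(A,(P[:,:2]**2).sum(1),rcond=None)[0]
    return s[:2],np.sqrt(s[2]+s[0]**2+s[1]**2)
def minc(P):
    c,r=cv2.minEnclosingCircle((P[:,:2]*1000).astype(np.float32)); return np.round(c,1),round(r,1)
def zmask(n,d,lo,hi,box):
    v,u=np.indices(d.shape); P=pts(n,u.ravel(),v.ravel(),d.ravel()).reshape(d.shape+(3,))
    x0,x1,y0,y1=box
    return (d>0)&(P[...,2]>lo)&(P[...,2]<hi)&(P[...,0]>x0)&(P[...,0]<x1)&(P[...,1]>y0)&(P[...,1]<y1),P
def col(im,name):
    h,s,v=cv2.split(cv2.cvtColor(im,cv2.COLOR_BGR2HSV))
    return {"orange":(h>5)&(h<20)&(s>180)&(v>100),"blue":(h>105)&(h<125)&(s>180)&(v>100),"white":(s<70)&(v>170)}[name]
E
python3 - <<'E'
from h import *
for n in("top","side"):
    im,d=shot(n); print(n)
    for c,z in(("orange",.005),("blue",.005),("orange",.018),("white",.018),("white",.064)):
        k,l,st,ce=cv2.connectedComponentsWithStats(col(im,c).astype(np.uint8))
        for i in range(1,k):
            if st[i,4]<25 or st[i,4]>3000: continue
            v,u=np.nonzero(l==i);P=plane(n,u,v,z)
            if np.abs(P[:,:2].mean(0)-[.38,0]).max()>.4: continue
            r=cv2.minAreaRect((P[:,:2]*1000).astype(np.float32))
            dd=d[v,u];Q=pts(n,u,v,dd)
            print(c,z,ce[i].round(),st[i,4],"mean",(P.mean(0)*1000).round(1),"minc",minc(P),"rect",np.round(np.hstack(r),1),"depth",(np.median(Q,0)*1000).round(1),"zmax",Q[:,2].max().round(4))
    for nm,lo,hi,box in(("foot",.012,.022,(.25,.6,-.4,-.1)),("rim",.085,.095,(.25,.6,-.4,-.1)),("ringtop",.022,.034,(.3,.6,.1,.35)),("handle",.057,.07,(.3,.6,.1,.35))):
        m,P=zmask(n,d,lo,hi,box); Q=P[m]
        if len(Q)<10: print(nm,len(Q));continue
        print(nm,len(Q),"minc",minc(Q),"rect",np.round(np.hstack(cv2.minAreaRect((Q[:,:2]*1000).astype(np.float32))),1),"z",np.median(Q[:,2]).round(4))
E
```

```text
top
orange 0.005 [376. 201.] 56 mean [ 577.5 -175.9    5. ] minc (array([ 577.4, -176.1]), 10.5) rect [ 577.6 -175.9    8.5   20.7   13.2] depth [ 574.8 -173.9   18.4] zmax 0.022
orange 0.005 [245. 221.] 782 mean [539.   52.7   5. ] minc (array([539.3,  52.6]), 27.8) rect [539.   52.8  53.1  52.4   0.8] depth [538.5  52.4   5.2] zmax 0.9405
blue 0.005 [303. 255.] 815 mean [481.1 -48.1   5. ] minc (array([481.2, -48.1]), 27.9) rect [481.5 -48.2  53.5  55.2   0.6] depth [480.5 -48.2   4.8] zmax 0.9405
orange 0.018 [376. 201.] 56 mean [ 574.7 -173.4   18. ] minc (array([ 574.6, -173.6]), 10.3) rect [ 574.8 -173.4    8.4   20.4   13.2] depth [ 574.8 -173.9   18.4] zmax 0.022
orange 0.018 [245. 221.] 782 mean [536.8  52.   18. ] minc (array([537.1,  51.9]), 27.4) rect [536.8  52.2  52.4  51.7   0.8] depth [538.5  52.4   5.2] zmax 0.9405
white 0.018 [327. 108.] 1087 mean [742.5 -90.8  18. ] minc (array([742.3, -92.5]), 45.6) rect [745.2 -94.1  81.9  55.2  71.7] depth [733.9 -89.1  34.9] zmax 0.9405
white 0.018 [347. 102.] 85 mean [ 754.7 -127.2   18. ] minc (array([ 755.4, -127.5]), 10.2) 
[... 4761 characters left out ...]
   64. ] minc (array([ 634.9, -281. ]), 8.8) rect [ 634.6 -281.9    5.5   17.3   75.8] depth [ 654.2 -245.5   18.9] zmax 0.0213
white 0.064 [294. 309.] 84 mean [ 513.1 -269.2   64. ] minc (array([ 513.3, -268.8]), 10.4) rect [ 513.1 -269.3    9.9   20.6   84. ] depth [ 523.7 -231.6   18.4] zmax 0.6289
foot 2392 minc (array([ 583.1, -240.4]), 73.9) rect [ 553.7 -248.8   74.9  147.6   16. ] z 0.0178
rim 380 minc (array([ 589.2, -239.6]), 38.7) rect [ 5.751e+02 -2.394e+02  4.910e+01  7.650e+01  4.000e-01] z 0.0888
ringtop 246 minc (array([592.4, 203.6]), 48.4) rect [584.2 203.1  31.   96.5   2.9] z 0.0276
handle 59 minc (array([589.6, 205.1]), 12.7) rect [590.5 203.5  24.4  15.5  30.2] z 0.0628
```

Request:
apply_moves(
  targets=[
    [[0.65,-0.75,0,1.5,0.4],[0.65,-0.75,0,1.5,0.4],[0.65,-0.75,0,1.5,0.4],[0.65,-0.75,0,1.5,0.4],[0.65,-0.75,0,1.5,0.4],[0.65,-0.75,0,1.5,0.4],[0.65,-0.75,0,1.5,0.4]],
  ],
)

```text
clock: 0.78
eef_pos: [0.3616, 0.2553, 0.2483]
tool_rot: [0.09, 0.996, 0.0, 0.0]
ft_force: [0.4, 0.7, 0.1]
grip_width: 0.0597
grasp_force: 0.0
```

Request:
apply_moves(
  targets=[
    [[0.65,-0.75,-0.4,1.5,0.4],[0.65,-0.75,-0.4,1.5,0.4],[0.65,-0.75,-0.4,1.5,0.4],[0.65,-0.75,-0.4,1.5,0.4],[0.65,-0.75,-0.4,1.5,0.4],[0.65,-0.75,-0.4,1.5,0.4],[0.55,-0.7,-0.4,1.5,0.4],[0,0,0,0,0.4]],
  ],
)

```text
clock: 1.45
eef_pos: [0.5363, 0.0486, 0.1351]
tool_rot: [0.003, 1.0, -0.001, -0.002]
ft_force: [-0.3, 1.1, 0.5]
grip_width: 0.0598
grasp_force: 0.0
```

```bash
python3 - <<'E'
from h import *
o=get_obs();print({k:np.round(v,3) for k,v in o.items() if k in("clock","joint_pos","eef_pos","tool_rot","grip_width","ft_force")})
ims=[]
for n in("top","side"):
    im,d=shot(n); ims.append(im);print(n)
    for nm,lo,hi,box in(("foot",.012,.023,(.45,.72,-.4,-.1)),("rim",.084,.095,(.45,.72,-.4,-.1)),("recess",.079,.0845,(.555,.62,-.27,-.20)),("ringtop",.022,.034,(.45,.72,.1,.35)),("handle",.057,.07,(.45,.72,.1,.35))):
        m,P=zmask(n,d,lo,hi,box); Q=P[m]
        if len(Q)<10: print(nm,len(Q));continue
        print(nm,len(Q),"minc",minc(Q),"rect",np.round(np.hstack(cv2.minAreaRect((Q[:,:2]*1000).astype(np.float32))),1),"z",np.median(Q[:,2]).round(4))
cv2.imwrite("pics/c.png",np.hstack([ims[0][120:320,150:450],ims[1][100:300,180:480]]))
E
```

```text
{'clock': np.float64(1.45), 'joint_pos': array([ 0.092,  0.393, -0.087,  1.095, -0.002,  0.097]), 'eef_pos': array([0.536, 0.049, 0.135]), 'tool_rot': array([ 0.003,  1.   , -0.001, -0.002]), 'ft_force': array([-0.266,  1.079,  0.547]), 'grip_width': np.float64(0.06)}
top
foot 3064 minc (array([ 625.2, -197.2]), 126.7) rect [ 627.9 -214.9  236.9  146.6   23.4] z 0.0176
rim 712 minc (array([ 587., -233.]), 50.7) rect [ 587.6 -233.7   95.1   77.6   79.8] z 0.0878
recess 1200 minc (array([ 587.5, -234.6]), 46.4) rect [ 5.874e+02 -2.350e+02  6.460e+01  6.990e+01  1.000e-01] z 0.0821
ringtop 1213 minc (array([623.7, 229.8]), 57.1) rect [620.3 249.6 114.1  47.4   9.8] z 0.0282
handle 378 minc (array([625.2, 216.4]), 50.0) rect [625.4 214.9 100.   12.7   7.4] z 0.0641
side
foot 3833 minc (array([ 622.7, -198.3]), 127.7) rect [ 630.3 -220.7  239.   149.    24.4] z 0.0178
rim 728 minc (array([ 588.2, -243.8]), 43.1) rect [ 589.2 -241.9   75.1   82.7    8.4] z 0.0884
recess 1143 minc (array([ 588.4, -235.5]), 46.5) rect [ 5.876e+02 -2.350e+02  6.480e+01  6.970e+01  1.000e-01] z 0.0824
ringtop 767 minc (array([658.9, 166.2]), 81.1) rect [664.2 179.8 106.  157.4  62.3] z 0.0275
handle 213 minc (array([627.5, 208.9]), 50.0) rect [627.4 209.5 100.   19.5   6.9] z 0.0626
```

View pics/c.png

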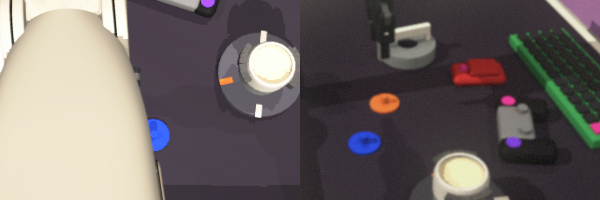

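The side view shows the open fingers with their tips near (258,152), above the orange filter at (264,203). Next I'll check the side camera against the known tool pose.

```bash
python3 - <<'E'
from h import *
im,d=shot("side")
m,P=zmask("side",d,.1,.17,(.45,.62,-.06,.2));Q=P[m]*1000
for lo in range(100,170,8):
    q=Q[(Q[:,2]>=lo)&(Q[:,2]<lo+8)]
    if len(q)>5:
        f=q[q[:,1]<q[:,1].min()+8]
        print(lo,len(q),"x",np.percentile(q[:,0],[2,50,98]).round(1),"y",np.percentile(q[:,1],[2,50,98]).round(1),"front x",np.percentile(f[:,0],[2,98]).round(1),f[:,1].mean().round(1))
# lamp rim outer circle & foot, ring outer: edge fits by radial filter
for n in("top","side"):
    im,d=shot(n)
    for nm,lo,hi,c0,r0,r1 in(("foot",.012,.023,(.587,-.237),.06,.085),("rim",.085,.095,(.587,-.237),.03,.05)):
        m,P=zmask(n,d,lo,hi,(.4,.75,-.4,0.1));Q=P[m];r=np.hypot(*(Q[:,:2]-c0).T);Q=Q[r<r1]
        h=cv2.convexHull((Q[:,:2]*1000).astype(np.float32))[:,0]
        print(n,nm,minc(Q),np.hstack(circ(h)).round(1))
E
```

```text
124 46 x [524.5 531.  546. ] y [ 9.4 15.4 82.6] front x [524.4 546.1] 14.0
132 81 x [524.2 530.6 545.9] y [ 6.4 14.1 83.2] front x [525.1 545.7] 9.4
140 78 x [524.1 530.9 545.9] y [ 5.1 12.6 84.4] front x [526.3 542.1] 8.4
148 70 x [523.9 530.2 543.2] y [ 4.8 12.1 84.7] front x [526.4 541. ] 8.3
156 49 x [524.1 529.6 544.2] y [ 5.6 10.7 88.2] front x [524.7 542.9] 8.4
164 10 x [522.3 524.5 538.5] y [ 9.2 83.1 87.6] front x [522.4 523.2] 10.4
top foot (array([ 588.2, -235.5]), 77.2) [ 587.9 -233.4   74.7]
top rim (array([ 581.5, -233.4]), 44.8) [ 586.8 -233.9   39.8]
side foot (array([ 590.2, -237.2]), 77.0) [ 589.5 -238.8   75. ]
side rim (array([ 589.3, -238.5]), 39.8) [ 589.3 -239.3   38.3]
```

Request:
apply_moves(
  targets=[
    [[0.1,0,-0.9,0,0.4],[0,0,-0.9,0,0.4],[0,0,-0.6,0,0.4],[0,0,-0.25,0,0.4],[0,0,-0.1,0,-0.2],[0,0,0,0,-0.2],[0,0,0,0,-0.2]],
  ],
)

```text
clock: 2.28
eef_pos: [0.54, 0.0544, 0.0306]
tool_rot: [-0.001, 1.0, 0.0, 0.002]
ft_force: [0.3, 1.0, 0.6]
grip_width: 0.0343
grasp_force: 0.0
```

Request:
apply_moves(
  targets=[
    [[0,0,0,0,-0.5],[0,0,0,0,-1],[0,0,0,0,-1],[0,0,0,0,-1],[0,0,0,0,-1],[0,0,0,0,-1]],
  ],
)

```text
clock: 2.78
eef_pos: [0.5403, 0.0539, 0.031]
tool_rot: [-0.0, 1.0, 0.0, 0.002]
ft_force: [0.1, 0.9, 6.1]
grip_width: 0.0104
grasp_force: 58.6
```

```bash
python3 - <<'E'
from h import *
im,d=shot("side");cv2.imwrite("pics/d.png",cv2.resize(im[120:270,200:400],None,fx=3,fy=3))
v,u=np.nonzero(col(im,"orange"));k=(v<250);P=plane("side",u[k],v[k],.005);print(minc(P))
E
```

```text
(array([539.3,  48.9]), 28.6)
```

View pics/d.png

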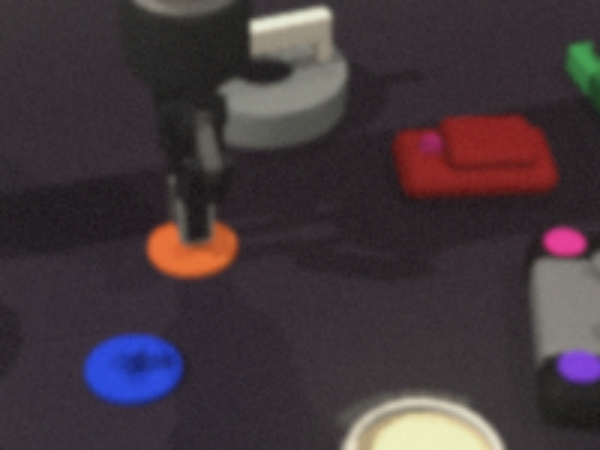

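The side view shows the fingers closed on the knob at about (265,195) full-frame, with the disk centred beneath. I'll lift and check the grip.

Request:
apply_moves(
  targets=[
    [[0,0,0.2,0,-1],[0,0,0.5,0,-1],[0,0,0.9,0,-1],[0,0,0.9,0,-1],[0,0,0.6,0,-1],[0,0,0.2,0,-1],[0,0,0,0,-1]],
  ],
)

```text
clock: 3.42
eef_pos: [0.5406, 0.0538, 0.1642]
tool_rot: [-0.0, 1.0, 0.0, 0.003]
ft_force: [0.9, 0.2, -1.2]
grip_width: 0.0099
grasp_force: 58.6
```

```bash
python3 - <<'E'
from h import *
print(get_obs()["eef_pos"],get_obs()["joint_pos"])
im,d=shot("side")
v,u=np.nonzero(col(im,"orange"));k=(v<250);P=pts("side",u[k],v[k],d[v[k],u[k]])
z=np.median(P[:,2]);print(k.sum(),z,np.percentile(P[:,2],[5,95]),minc(plane("side",u[k],v[k],z)))
E
```

```text
[0.54061408 0.05379095 0.16421356] [ 9.91766164e-02  3.70234442e-01 -3.91895672e-02  1.15478636e+00
 -6.29881988e-06  9.86308085e-02]
315 0.1377371976993194 [0.13593939 0.13918575] (array([539.4,  48.4]), 28.4)
```

Request:
apply_moves(
  targets=[
    [[0.16,-0.6,0,0,-1],[0.16,-0.95,0,0,-1],[0.16,-1,0,0,-1],[0.16,-1,0,0,-1],[0.16,-1,0,0,-1],[0.16,-1,0,0,-1],[0.16,-1,0,0,-1],[0.11,-0.65,0,0,-1]],
  ],
)

```text
clock: 4.13
eef_pos: [0.5864, -0.2377, 0.1576]
tool_rot: [0.001, 1.0, 0.0, -0.002]
ft_force: [0.0, 1.0, -0.3]
grip_width: 0.0104
grasp_force: 58.7
```

Request:
apply_moves(
  targets=[
    [[0,0,0,0,-1],[0,0,0,0,-1]],
  ],
)

```text
clock: 4.3
eef_pos: [0.5862, -0.2355, 0.1575]
tool_rot: [0.001, 1.0, 0.001, -0.002]
ft_force: [0.5, 0.7, -1.4]
grip_width: 0.0099
grasp_force: 58.7
```

```bash
python3 - <<'E'
from h import *
print(get_obs()["eef_pos"],get_obs()["joint_pos"])
im,d=shot("side");cv2.imwrite("pics/e.png",cv2.resize(im[200:350,240:440],None,fx=3,fy=3))
v,u=np.nonzero(col(im,"orange"));k=(v<300);P=pts("side",u[k],v[k],d[v[k],u[k]])
z=np.median(P[:,2]);print(k.sum(),z,minc(plane("side",u[k],v[k],z)))
m,P=zmask("side",d,.085,.096,(.5,.67,-.3,-.15));Q=P[m];h=cv2.convexHull((Q[:,:2]*1000).astype(np.float32))[:,0];print(minc(Q),np.hstack(circ(h)).round(1))
E
```

```text
[ 0.58623239 -0.23551748  0.15750343] [-3.82171478e-01  5.54139964e-01  2.36133720e-01  1.25816255e+00
  3.51558064e-04 -3.79614594e-01]
597 0.13133162690521516 (array([ 585.2, -239.1]), 27.5)
(array([ 588. , -241.7]), 40.0) [ 588.8 -240.8   38. ]
```

View pics/e.png

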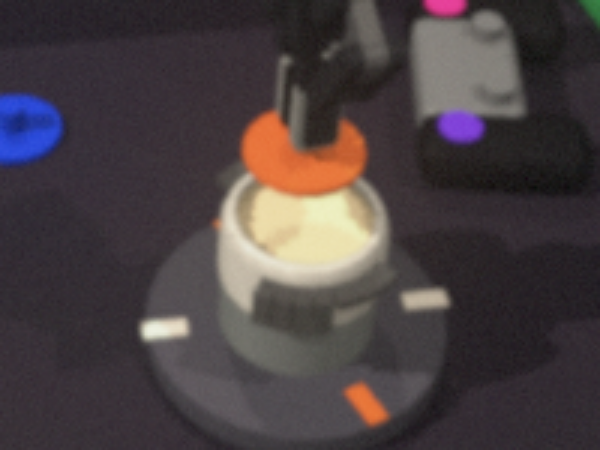

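Side view: the filter is held above the mouth, its centre about 4 mm short of the rim centre in x. I'll correct that and lower it.

Request:
apply_moves(
  targets=[
    [[0.09,0,-0.3,0,-1],[0,0,-0.4,0,-1],[0,0,-0.25,0,-1],[0,0,-0.1,0,-1],[0,0,0,0,-1],[0,0,0,0,-1]],
  ],
)

```text
clock: 4.85
eef_pos: [0.5915, -0.2335, 0.1186]
tool_rot: [-0.001, 1.0, 0.0, -0.0]
ft_force: [0.5, -0.5, -0.7]
grip_width: 0.01
grasp_force: 58.7
```

```bash
python3 - <<'E'
from h import *
print(get_obs()["eef_pos"],get_obs()["ft_force"])
for n in("side","top"):
    im,d=shot(n);m,P=zmask(n,d,.05,.14,(.5,.67,-.3,-.15));m&=col(im,"orange")
    v,u=np.nonzero(m)
    if len(v)<30: print(n,len(v));continue
    z=np.median(P[m][:,2]);print(n,len(v),z,minc(plane(n,u,v,z)))
E
```

```text
[ 0.59147539 -0.23345058  0.11858651] [ 0.4756878  -0.47714334 -0.72495704]
side 555 0.09236501410749853 (array([ 590.1, -237.8]), 26.7)
top 370 0.09305371835404591 (array([ 589.5, -231.4]), 26.6)
```

Request:
apply_moves(
  targets=[
    [[-0.03,-0.05,0,0,-1],[0,0,-0.06,0,-1],[0,0,-0.05,0,-1],[0,0,0,0,-1]],
  ],
)

```text
clock: 5.28
eef_pos: [0.59, -0.2364, 0.1141]
tool_rot: [-0.0, 1.0, 0.0, -0.0]
ft_force: [0.1, 0.2, -0.6]
grip_width: 0.0102
grasp_force: 58.7
```

Request:
apply_moves(
  targets=[
    [[0,0,0,0,-0.4],[0,0,0,0,-0.4],[0,0,0,0,-0.4],[0,0,0.3,0,-0.4],[0,0,0.8,0,-0.4],[0,0,0.9,0,-0.4],[0,0.6,0.5,0,-0.4],[0,1,0,0,-0.4]],
  ],
)

```text
clock: 5.95
eef_pos: [0.5933, -0.176, 0.2208]
tool_rot: [0.003, 1.0, -0.002, 0.006]
ft_force: [0.1, 1.2, -0.1]
grip_width: 0.0257
grasp_force: 0.0
```

Request:
apply_moves(
  targets=[
    [[0.1,1,0,0,-0.4],[0.1,1,0,0,-0.4],[0.1,1,0,1,-0.4],[0.1,1,0,1,-0.4],[0.1,1,0,1,-0.4],[0.1,1,0,1,0],[0.1,1,0,1,0],[0.1,1,0,1,0]],
  ],
)

```text
clock: 6.62
eef_pos: [0.6223, 0.1497, 0.2148]
tool_rot: [-0.053, 0.999, 0.0, 0.0]
ft_force: [1.1, -0.2, -0.8]
grip_width: 0.0425
grasp_force: 0.0
```

```bash
python3 - <<'E'
from h import *
print(get_obs()["eef_pos"],get_obs()["joint_pos"],get_obs()["clock"])
for n in("side","top"):
    im,d=shot(n);m,P=zmask(n,d,.05,.14,(.5,.67,-.3,-.15));mo=m&col(im,"orange")
    v,u=np.nonzero(mo)
    if len(v)>30:
        z=np.median(P[mo][:,2]);print(n,len(v),z,np.percentile(P[mo][:,2],[5,95,100]),minc(plane(n,u,v,z)))
    m,P=zmask(n,d,.085,.096,(.5,.67,-.3,-.15));m&=~col(im,"orange");Q=P[m];h=cv2.convexHull((Q[:,:2]*1000).astype(np.float32))[:,0];print("rim",minc(Q),np.hstack(circ(h)).round(1))
    m,P=zmask(n,d,.056,.07,(.5,.72,.15,.26));m&=col(im,"white");Q=P[m]
    if len(Q)>20: print("handle",np.round(np.hstack(cv2.minAreaRect((Q[:,:2]*1000).astype(np.float32))),1))
    cv2.imwrite(f"pics/f_{n}.png",im)
E
```

```text
[0.62225896 0.14971564 0.21483717] [ 2.36129106e-01  5.38782280e-01  3.60909376e-01  1.39223158e+00
 -3.72392050e-05  1.29785174e-01] 6.6167
side 761 0.0870569069958893 [0.0853282  0.1024614  0.10493815] (array([ 589.3, -239.7]), 26.6)
rim (array([ 589.1, -239.4]), 39.3) [ 589.4 -239.5   38.3]
handle [626.6 208.3  98.8  19.6   9.8]
top 858 0.08688335031711092 [0.08441321 0.10145924 0.10578995] (array([ 588.5, -233.9]), 27.4)
rim (array([ 588.3, -231.9]), 47.8) [ 588.8 -232.3   41. ]
```

View pics/f_side.png

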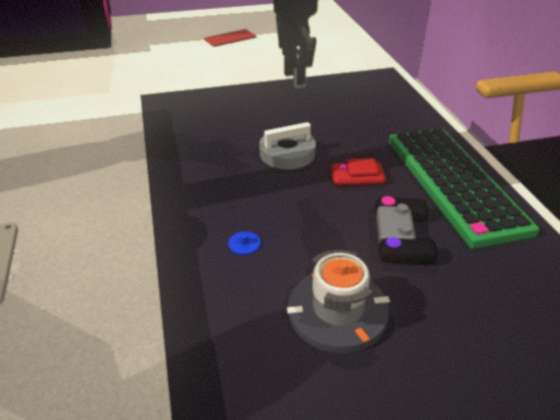

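The side view shows the orange filter seated in the lamp mouth at (342,272), the ring still at (288,145) and the gripper high behind it. Next is the handle grasp.

Request:
apply_moves(
  targets=[
    [[0.06,0.8,0,0.5,0],[0.06,0.8,0,1,0],[0,0,-0.8,0,0],[0,0,-0.9,0,0],[0,0,-0.9,0,0],[0,0,-0.6,0,0],[0,0,-0.2,0,0],[0,0,0,0,0]],
  ],
)

```text
clock: 7.38
eef_pos: [0.6252, 0.2105, 0.0755]
tool_rot: [-0.065, 0.998, -0.001, -0.003]
ft_force: [0.1, 0.3, 0.4]
grip_width: 0.0428
grasp_force: 0.0
```

```bash
python3 - <<'E'
from h import *
o=get_obs();print(o["eef_pos"],o["tool_rot"],o["ft_force"])
im,d=shot("side");cv2.imwrite("pics/g.png",cv2.resize(im[80:180,220:360],None,fx=4,fy=4))
E
```

```text
[0.6251967  0.21051525 0.07547463] [-6.54921779e-02  9.97848404e-01 -8.61438875e-04 -2.93161349e-03] [0.10067519 0.33419976 0.40370292]
```

View pics/g.png

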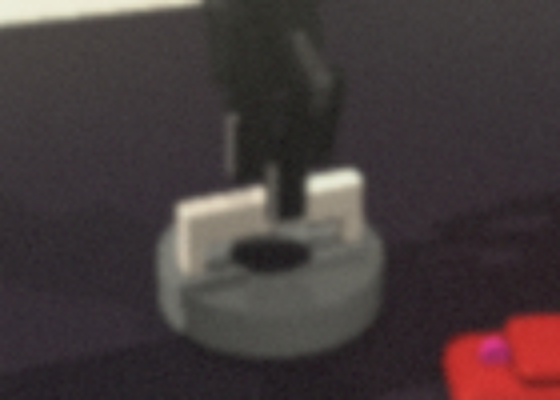

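The fingers straddle the white handle near its middle, at about (290,130) full-frame. Next I'll lower, close and lift.

Request:
apply_moves(
  targets=[
    [[0,0.03,-0.3,0,0],[0,0,-0.08,0,-0.4],[0,0,0,0,-0.4],[0,0,0,0,-1],[0,0,0,0,-1],[0,0,0,0,-1],[0,0,0,0,-1],[0,0,0,0,-1]],
  ],
)

```text
clock: 8.1
eef_pos: [0.6277, 0.2131, 0.0643]
tool_rot: [-0.066, 0.998, 0.0, 0.001]
ft_force: [-0.9, -0.2, 5.1]
grip_width: 0.0125
grasp_force: 62.7
```

Request:
apply_moves(
  targets=[
    [[0,0,0.2,0,-1],[0,0,0.5,0,-1],[0,0,0.8,0,-1],[0,0,0.9,0,-1],[0,0,0.5,0,-1],[0,0,0.2,0,-1],[0,0,0,0,-1],[0,0,0,0,-1]],
  ],
)

```text
clock: 8.77
eef_pos: [0.6266, 0.2127, 0.1862]
tool_rot: [-0.066, 0.998, -0.0, -0.001]
ft_force: [0.5, 0.3, -1.4]
grip_width: 0.0121
grasp_force: 62.1
```

```bash
cat >> h.py <<'E'
def ring(n,box,zmid):
    "handle rect (white pts near zmid) for a held or set ring"
    im,d=shot(n);m,P=zmask(n,d,zmid-.013,zmid+.008,box);m&=col(im,"white");Q=P[m]
    return (len(Q),np.median(Q[:,2]).round(4),np.round(np.hstack(cv2.minAreaRect((Q[:,:2]*1000).astype(np.float32))),1)) if len(Q)>9 else len(Q)
def ringtop(n,box,z):
    im,d=shot(n);m,P=zmask(n,d,z-.007,z+.006,box);Q=P[m]
    h=cv2.convexHull((Q[:,:2]*1000).astype(np.float32))[:,0];return len(Q),np.median(Q[:,2]).round(4),minc(Q),np.hstack(circ(h)).round(1)
E
python3 - <<'E'
from h import *
o=get_obs();p=o["eef_pos"];print(p,o["tool_rot"],o["ft_force"],o["joint_pos"])
B=(.52,.74,.1,.33)
for n in("side","top"): print(n,ring(n,B,p[2]+.004),ringtop(n,B,p[2]-.032))
E
```

```text
[0.62659152 0.2127269  0.18619502] [-6.57739975e-02  9.97834259e-01 -1.97085675e-04 -7.30348167e-04] [ 0.52641847  0.30873743 -1.42583671] [ 3.27290307e-01  5.98465132e-01  3.87415360e-01  1.36125950e+00
 -3.18445644e-06  1.95647241e-01]
side (102, np.float64(0.1853), array([626.4, 214.5,  98.9,  21.8,   3.7])) (763, np.float64(0.1485), (array([624.7, 207.3]), 60.6), array([624.9, 207.7,  59.2]))
top (282, np.float64(0.1845), array([600.5, 211.3,  53.2,  13.8,   9. ])) (1245, np.float64(0.1488), (array([615.4, 196.7]), 56.0), array([618.5, 202.4,  51.2]))
```

Request:
apply_moves(
  targets=[
    [[0,-0.4,0.1,0,-1],[-0.05,-0.7,0.1,-1,-1],[-0.05,-0.95,0,-1,-1],[-0.1,-0.95,0,-1.5,-1],[-0.1,-0.95,0,-1.5,-1],[-0.1,-0.95,0,-1.5,-1],[-0.1,-0.95,0,-1.5,-1],[-0.1,-0.95,0,-1.5,-1]],
  ],
)

```text
clock: 9.63
eef_pos: [0.6019, -0.0616, 0.1946]
tool_rot: [0.018, 1.0, -0.0, -0.001]
ft_force: [0.0, 0.0, -1.2]
grip_width: 0.0122
grasp_force: 62.1
```

Request:
apply_moves(
  targets=[
    [[-0.1,-0.95,0,-1.5,-1],[-0.1,-0.95,0,-1.5,-1],[-0.1,-0.95,0,-1,-1],[0,-0.8,0,0,-1],[0,-0.5,0,0,-1],[0,-0.2,0,0,-1],[0,0,0,0,-1],[0,0,0,0,-1]],
  ],
)

```text
clock: 10.3
eef_pos: [0.5906, -0.2329, 0.1946]
tool_rot: [0.052, 0.999, 0.001, -0.001]
ft_force: [0.1, 0.6, -0.8]
grip_width: 0.0124
grasp_force: 62.1
```

```bash
python3 - <<'E'
from h import *
o=get_obs();p=o["eef_pos"];print(p,o["tool_rot"],o["ft_force"],o["joint_pos"])
B=(.48,.71,-.36,-.12)
for n in("side","top"): print(n,ring(n,B,p[2]+.004),ringtop(n,B,p[2]-.037))
im,d=shot("side");cv2.imwrite("pics/i.png",cv2.resize(im[200:350,240:440],None,fx=3,fy=3))
E
```

```text
[ 0.59055717 -0.23291482  0.19460643] [ 5.23003498e-02  9.98631036e-01  5.64305119e-04 -6.38713407e-04] [ 0.11157302  0.57618288 -0.82885547] [-3.75967687e-01  5.37628200e-01  3.06423903e-01  1.34116206e+00
  6.63764956e-04 -2.71319726e-01]
side (420, np.float64(0.1939), array([ 590.1, -235.1,   15.6,   99.6,   84.4])) (2691, np.float64(0.1582), (array([ 588.8, -234.6]), 61.1), array([ 590.2, -234.6,   59.8]))
top (318, np.float64(0.1941), array([ 563.8, -227.2,   16. ,   49. ,   80.3])) (2588, np.float64(0.1584), (array([ 588.9, -228.7]), 60.3), array([ 588.9, -228.8,   59.7]))
```

View pics/i.png

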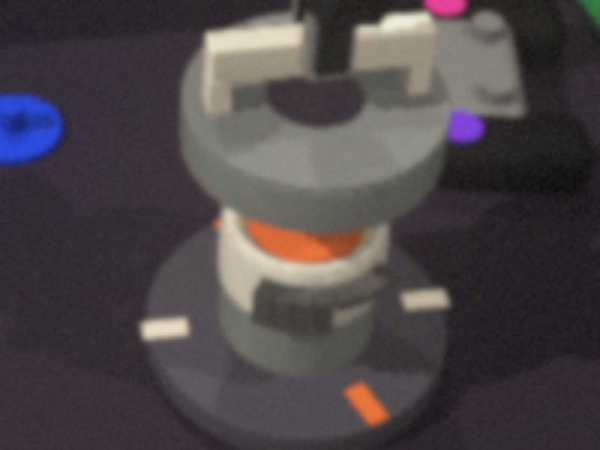

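The side view shows the ring held level above the lamp with its handle parallel to the white marks. I'll lower to just above the rim and recheck the centring.

Request:
apply_moves(
  targets=[
    [[0,-0.09,-0.3,0,-1],[0,0,-0.35,0,-1],[0,0,-0.15,0,-1],[0,0,0,0,-1],[0,0,0,0,-1]],
  ],
)

```text
clock: 10.97
eef_pos: [0.591, -0.236, 0.1631]
tool_rot: [0.051, 0.999, 0.0, -0.0]
ft_force: [-0.0, 0.5, -0.4]
grip_width: 0.0124
grasp_force: 62.1
```

```bash
python3 - <<'E'
from h import *
o=get_obs();p=o["eef_pos"];print(p,o["tool_rot"],o["ft_force"])
B=(.48,.71,-.36,-.12)
for n in("side","top"): print(n,ring(n,B,p[2]+.004),ringtop(n,B,p[2]-.037))
E
```

```text
[ 0.5910317  -0.2359539   0.16309787] [ 5.14744625e-02  9.98674195e-01  1.65913091e-04 -4.51222446e-04] [-0.04689151  0.47949237 -0.38045894]
side (393, np.float64(0.1624), array([ 590.4, -237.9,   16. ,   99.2,   84.3])) (2676, np.float64(0.1271), (array([ 590.3, -238.5]), 61.0), array([ 591.2, -238.9,   60. ]))
top (297, np.float64(0.1634), array([ 564. , -232.1,   15.7,   49.1,   80.7])) (2410, np.float64(0.1275), (array([ 590. , -234.3]), 60.2), array([ 589.7, -234.1,   59.6]))
```

Request:
apply_moves(
  targets=[
    [[-0.03,0,-0.1,0,-1],[0,0,-0.15,0,-1],[0,0,-0.15,0,-1],[0,0,-0.15,0,-1],[0,0,0,0,-1]],
  ],
)

```text
clock: 11.58
eef_pos: [0.5887, -0.2363, 0.139]
tool_rot: [0.052, 0.999, 0.001, -0.002]
ft_force: [-0.6, -0.4, -0.7]
grip_width: 0.0122
grasp_force: 62.1
```

Request:
apply_moves(
  targets=[
    [[0,0,-0.1,0,-1],[0,0,-0.05,0,-1],[0,0,-0.05,0,-1],[0,0,0,0,-1]],
  ],
)

```text
clock: 11.92
eef_pos: [0.5897, -0.2366, 0.1327]
tool_rot: [0.052, 0.999, 0.0, -0.0]
ft_force: [-0.1, -0.3, -1.3]
grip_width: 0.0122
grasp_force: 62.1
```

Request:
apply_moves(
  targets=[
    [[0,0,-0.05,0,-1],[0,0,0,0,-1],[0,0,0,0,-1]],
  ],
)

```text
clock: 12.17
eef_pos: [0.5899, -0.2367, 0.1313]
tool_rot: [0.052, 0.999, -0.0, 0.0]
ft_force: [0.4, 0.9, -0.8]
grip_width: 0.0125
grasp_force: 62.1
```

Request:
apply_moves(
  targets=[
    [[0,0,0,-3,-1],[0,0,0,-5,-1],[0,0,0,-6,-1],[0,0,0,-6,-1],[0,0,0,-6,-1],[0,0,0,-6,-1],[0,0,0,-5,-1],[0,0,0,-3,-1]],
  ],
)

```text
clock: 12.83
eef_pos: [0.59, -0.2367, 0.1315]
tool_rot: [0.392, 0.92, 0.0, 0.0]
ft_force: [-0.4, 0.4, -0.8]
grip_width: 0.0124
grasp_force: 62.1
```

```bash
python3 - <<'E'
from h import *
o=get_obs();print(o["eef_pos"],o["tool_rot"],o["ft_force"],o["ft_torque"],o["joint_pos"])
E
```

```text
[ 0.5900026  -0.23674708  0.13147755] [3.92147559e-01 9.19902309e-01 8.99603557e-06 1.84632257e-04] [-0.35550037  0.44288506 -0.8314936 ] [0.01847403 0.03461239 0.02074534] [-3.81600519e-01  5.74908715e-01  2.01527479e-01  1.19704553e+00
  1.00994228e-05  4.24329469e-01]
```

Request:
apply_moves(
  targets=[
    [[0,0,0,-4,-1],[0,0,0,-5,-1],[0,0,0,-5,-1],[0,0,0,-5,-1],[0,0,0,-4,-1],[0,0,0,-2,-1],[0,0,0,-1,-1],[0,0,0,0,-1]],
  ],
)

```text
clock: 13.5
eef_pos: [0.59, -0.2367, 0.1314]
tool_rot: [0.587, 0.809, 0.0, 0.0]
ft_force: [0.5, 0.3, -0.3]
grip_width: 0.0122
grasp_force: 62.1
```

```bash
cat > s.py <<'E'
from h import *
o=get_obs();q=o["tool_rot"];print(o["eef_pos"].round(4),"handle yaw",-2*np.degrees(np.arctan2(q[0],q[1])),o["ft_force"].round(1),o["ft_torque"].round(3))
E
python3 s.py
```

```text
[ 0.59   -0.2367  0.1314] handle yaw -71.95357845311042 [ 0.5  0.3 -0.3] [ 0.029 -0.016  0.006]
```

Request:
apply_moves(
  targets=[
    [[0,0,0,-1,-1],[0,0,0,-1,-1],[0,0,0,-1,-1],[0,0,0,0,-1]],
  ],
)

```text
clock: 13.83
eef_pos: [0.5899, -0.2367, 0.1313]
tool_rot: [0.609, 0.793, 0.0, 0.0]
ft_force: [0.3, 0.0, -1.8]
grip_width: 0.0126
grasp_force: 62.1
```

```bash
python3 s.py
```

```text
[ 0.5899 -0.2367  0.1313] handle yaw -75.00497631741567 [ 0.3  0.  -1.8] [-0.038 -0.056  0.004]
```

Request:
apply_moves(
  targets=[
    [[0,0,0,-1,-1],[0,0,0,-1,-1],[0,0,0,0,-1]],
  ],
)

```text
clock: 14.08
eef_pos: [0.5898, -0.2367, 0.1312]
tool_rot: [0.623, 0.783, -0.0, -0.0]
ft_force: [0.4, -0.8, -1.5]
grip_width: 0.0124
grasp_force: 62.1
```

```bash
python3 s.py
```

```text
[ 0.5898 -0.2367  0.1312] handle yaw -77.0132584224444 [ 0.4 -0.8 -1.5] [-0.008  0.119 -0.03 ]
```

Request:
apply_moves(
  targets=[
    [[0,0,0,-1,-1],[0,0,0,-1,-1],[0,0,0,0,-1]],
  ],
)

```text
clock: 14.33
eef_pos: [0.5895, -0.2367, 0.1312]
tool_rot: [0.636, 0.772, -0.0, -0.0]
ft_force: [-1.7, -0.1, -0.9]
grip_width: 0.0123
grasp_force: 62.5
```

```bash
python3 s.py; python3 - <<'E'
from h import *
B=(.48,.71,-.36,-.12)
for n in("side","top"): print(n,ring(n,B,.136),ringtop(n,B,.095))
E
```

```text
[ 0.5895 -0.2367  0.1312] handle yaw -78.94057670226793 [-1.7 -0.1 -0.9] [-0.087  0.411  0.681]
side (297, np.float64(0.1302), array([ 589.7, -239.4,   15.2,   98.3,   12.9])) (2979, np.float64(0.0946), (array([ 589.4, -238.7]), 60.8), array([ 589.6, -238.8,   59.8]))
top (287, np.float64(0.1304), array([ 583.2, -211. ,   14.5,   52.8,   10.8])) (2200, np.float64(0.0945), (array([ 588. , -233.4]), 60.0), array([ 587.9, -233.3,   59.5]))
```

The torque has risen to 0.68 Nm, so the ring has reached its stop and it's fully down. One small extra nudge, then I'll release and retreat.

Request:
apply_moves(
  targets=[
    [[0,0,0,-1,-1],[0,0,0,0,-1],[0,0,0,0,-0.3],[0,0,0,0,-0.3],[0,0,0,0,-0.3],[0,0,0.3,0,-0.3],[0,0,0.8,0,-0.3],[0,0,0.9,0,-0.3]],
  ],
)

```text
clock: 15.2
eef_pos: [0.5887, -0.2361, 0.2096]
tool_rot: [0.643, 0.766, -0.001, -0.003]
ft_force: [1.0, -0.4, -0.5]
grip_width: 0.0302
grasp_force: 0.0
```

Request:
apply_moves(
  targets=[
    [[0,0.5,0.5,0,-0.3],[0,0.9,0,0,-0.3],[0,0.9,0,0,-0.3],[0,0.9,0,0,-0.3],[0,0.6,0,0,-0.3],[0,0.2,0,0,-0.3],[0,0,0,0,-0.3]],
  ],
)

```text
clock: 15.78
eef_pos: [0.5903, -0.0745, 0.2318]
tool_rot: [0.641, 0.767, 0.001, 0.0]
ft_force: [-0.5, 0.0, 0.8]
grip_width: 0.0296
grasp_force: 0.0
```

```bash
python3 s.py; python3 - <<'E'
from h import *
B=(.48,.71,-.36,-.12)
for n in("side","top"): print(n,ring(n,B,.131),ringtop(n,B,.095))
im,d=shot("side");cv2.imwrite("pics/j.png",cv2.resize(im[200:360,200:440],None,fx=3,fy=3))
E
```

```text
[ 0.5903 -0.0745  0.2318] handle yaw -79.7824579698496 [-0.5  0.   0.8] [-0.012  0.018  0.062]
side (737, np.float64(0.1291), array([ 589.3, -238.3,   14.8,  100.2,   12.8])) (3141, np.float64(0.0937), (array([ 589.2, -237.6]), 61.4), array([ 589.8, -238.2,   59.9]))Traceback (most recent call last):
  File "<stdin>", line 3, in <module>
  File "h.py", line 34, in ringtop
    h=cv2.convexHull((Q[:,:2]*1000).astype(np.float32))[:,0];return len(Q),np.median(Q[:,2]).round(4),minc(Q),np.hstack(circ(h)).round(1)
      ~~~~~~~~~~~~~~~~~~~~~~~~~~~~~~~~~~~~~~~~~~~~~~~~~^^^^^
TypeError: 'NoneType' object is not subscriptable
```

The released ring sits fully down (top face at 93.7 mm) with its handle at -77°, on the orange line. The crash came from the arm blocking the top view.

```bash
python3 -c "
from workcell import order
print(order.job_done())"
```

```text
the job is handed in; nothing more can be done
None
```

The orange filter is seated in the lamp mouth, and the clamp ring is fully down and turned clockwise to its stop, with the handle on the orange marks. Everything is released, the blue filter was not touched, and the job was handed in at about 16 s.

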